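# Hold a lamp housing against the red depth stop

### The job

Get the lamp housing in position for drilling. First turn the stop turret clockwise (seen from above) by its black knob until the red stop clicks in, pointing straight along the channel; then lay the dark blue housing flat in the channel, amber lens up, and push it endways against the sprung plunger until its end is firmly against the red stop. Finish while still holding it there with the gripper, pressed against the stop but not forced, and leave the other things on the bench alone.

Things in the scene. Friction and masses are not known exactly. Their poses are not given: they have to be found in the camera images.
- fixture: Fixed fixture: aluminium plate 280 x 120 x 12 mm, origin at its underside's centre, x along the channel to the turret, z up. Channel floor = plate top (z 12 mm); two steel rails 10 mm high, 9 mm thick, inner faces at y = -25 and +25 mm, from x = -140 to +20, open above. A grey block, top at z 40 mm, 80 mm wide, starts at x = 45; on it the turret, vertical axis at x = 80 mm, y = 0.
- turret (a joint): Angle of the stop turret (rad) about its vertical axis, counter-clockwise from above positive. It clicks in every 1.047 rad; at 0 the red stop points at the channel (fixture -x). It starts clicked in at 1.047 or 2.094: turn it clockwise one or two clicks (end stops -0.28 and 2.8). About 0.2 N m takes it over a click; let go within 0.3 rad of a place, it snaps in.
- knob (a point): Grip point of the turret's black knob, on the turret's axis, 83 mm above the bench: an upright bar 50 mm long, 14 mm thick, 62 to 94 mm above the bench. This point's x axis lies along the bar (the line of the red stop); grip it from above across its 14 mm. Under it lies a 40 mm disc, and the turret's stops stick out 40 to 56 mm above the bench.
- red_tip (a point): Centre of the flat end of the turret's red stop, 48 mm above the bench, 55 mm from the turret's axis: a 10 mm bar with a 16 mm red tip, longest of the six (the others are bare steel). This point's -x axis points outward. With the turret at 0 it is at x = 25 mm, y = 0 of the fixture.
- plunger (a joint): How far the sprung plunger is pressed in (m). A 12 mm steel pin along the channel, 25 mm above the bench, under the stop; its round nose is at fixture x = 10 mm when free (0) and goes in towards fixture +x. It pushes back with 2 N at first and 0.3 N more per mm: 6.6 N at 0.015, where the housing's end meets the red stop.
- seat (a point): Point on the channel floor (12 mm above the bench) under where the centre of the housing is when its end is against the red stop: x = -35 mm, y = 0 of the fixture; same axes as the fixture.
- housing_c (a point): Centre of the loose lamp housing, a dark blue, rusty steel box 120 mm long (x), 40 mm wide (y), 50 mm high (z), about 0.45 kg, with an amber lens on top; starts lying on the bench with the lens up, centre 25 mm above the bench. Either end may go to the stop.
- spray_can: Bystander: spray can 54 mm across, 150 mm high; origin at its foot.
- paint_tin: Bystander: white paint tin 96 mm across, 104 mm high; origin at its foot.
- tape_roll: Bystander: yellow roll of tape 72 mm across, 25 mm high, lying flat; origin at its foot.
- screwdriver: Bystander: red-handled screwdriver 190 mm long, lying on the bench along its x; origin under its middle.
Mind the look-alikes: they are no part of the job. Leave any green or yellow look-alike of the part that bears housing_c alone.

How it is judged:
By the outcome, as a careful person would: the job done as asked, in the order asked, and still so for the second after the job is handed in, while the arm keeps its last pose, push and grip.
It also fails if it takes over 72 s, if anything falls off the work surface, if the arm or the gripper's body presses on something with over 40 N, if the wrist force passes 120 N, or if a joint passes its speed limit or range.

### The arm

A 6-joint arm with a two-finger parallel gripper is mounted at the origin on the work surface. World frame = base frame: x ahead of the robot, y to its left, z up, the work surface at z = 0. Lengths are in m, angles in degrees, forces in N, time in s.
With the tool pointing down it reaches from about 0.375 to 0.9 m from the base axis. Payload 3.1 kg.
Tool frame: the origin (TCP) lies where the fingers leave the gripper's body, on its centre line; the fingertips stand bot.tips_ahead ahead of it and the grasp point (between the pads) lies 51 mm ahead of it (bot.tips_ahead is the distance from the TCP to the fingertips, in m); z points along the fingers, x is the direction in which the jaws open and shut, and the axes are right-handed (so a half turn about z gives the same grasp; the last joint's range is limited). The gripper opens to 87 mm and grips with 3 to 60 N. Pads are 19 mm wide; open, the fingers measure 117 mm over their backs; the gripper's body (75 mm by 190 mm) begins 51 mm behind the grasp point.
Start: joints at [-73.539, 30.224, 82.088, -0, 67.689, -10.227], TCP at [0.281, -0.558, 0.292] pointing down, gripper open.
Joint ranges: [-176.69, 176.69], [-43.24, 126.21], [12.49, 139.97], [-82, 262], [0, 151.66], [-163.58, 163.58]. Speed limits (degrees/s): [159.86, 159.86, 180, 180, 180, 180].

### API

Orientations are given as a 3x3 rotation matrix whose columns are the frame's x, y, z axes.
In Python, from rig import bot, vision, nets gives the robot as it stands.
- The arm moves only by the tool play_rows, never from a script. Its argument "series" is a list of rows, each an object of numbers: "tx", "ty", "tz": the shift along the world's x, y, z as a fraction of full scale; "turn": the turn about the world's z as a fraction of full scale. A call has 1 to 10 rows; each row shifts and turns the commanded pose from where the row before left it; what a row does not reach is not made up. Full scale, the value 1, is 0.8 m for a shift and 60 degrees for a turn. A row lasts 1/10 s, in which the tool goes at most 50 mm and 8.59 degrees, less where a joint would pass 70% of its speed; a pose out of reach is approached as far as the arm can. A call with a number of a shift or a turn outside -1 to 1 is refused whole. A call with a gripper value outside its range is refused whole. "gripper" is the opening, from 0 (shut) to 1 (fully open), set as the call begins (left out, the last holds). The fingers move at their own pace and stop on an object; the grip force is fixed at half the most. Time passes only in rows, so rows that do not move let the fingers close. It gives the time, the measured TCP pose, the force and the opening at its end, in the units of the state.
- bot.read_state(): the state, without advancing time (a new reading comes with each control period).
- vision.capture(name): name is "scene" or "top"; returns a dict with "pixels" (400x640x3 uint8, blue, green, red), "fx", "fy", "cx", "cy" (pixels), "extrinsics" (4x4, takes a point from camera to world coordinates). Camera axes: x right, y down, z forward; pixel columns grow to the right and rows downward; lengths in m; the calibration is good to about 2 mm. A picture is of the moment at which its call begins. There is no depth.
- bot.hand_in(): hands the job in, once; it reports no verdict.
Trained networks look in a picture, given as the dict that the camera call returned (one of the last four; its "shot" number tells which), for a name from the list of things; names that differ only in an ending like _2 or _b are one class to them, and where a whole thing is asked for, a point or a joint stands for the part that bears it (a point fixed in the world has none). Each returns a list of dicts, best first, with "confidence" (0 to 1); they miss things now and then, are a little off and sometimes report something else, mostly with a low value. They report only what shows in the picture. A call takes as long as a camera call. They do not tell look-alikes from the thing itself.
- nets.look_for(picture, query): "at" ([column, row] as shares, 0 to 1, of the picture: columns of its width, rows of its height, amid what is visible of it).
- nets.masks_of(picture, query): "region" (400x640 bool, what is visible of it) and "at" ([column, row] as shares, 0 to 1, of the picture: columns of its width, rows of its height, amid what is visible of it).
The state is a dict: "time_s": time; "joint_positions": joint angles; "qvel": joint speeds; "tau": joint torques, N m; "position": TCP position; "tcp_rot": TCP orientation; "force": force on the tool from outside, world axes, zero at the start; "moment": the same for the moment, N m; "opening": opening from 0.0 (shut) to 1.0 (fully open).
Only numpy, scipy, OpenCV 4.12 (cv2) and the standard library are available. Lean on these libraries where they do the work, as an engineer would, in place of code of your own. Each camera call takes 0.05 s, during which the arm holds its last target.

## Working session

There is one attempt and no reset: what is moved stays moved. The work goes in short steps, Python scripts to look and compute and a tool call to move; the robot and the scene stay as the last step left them, time stands still between calls to the robot, and variables do not carry over. Pictures are saved under pics/ and viewed, and the job is handed in when it is done.

Besides the shell and the picture viewer there is one more tool, called after "Request:" by a JSON object that holds its "op" and its "data", one argument or row to a line. play_rows: Moves the arm, as the interface text tells. Shift numbers are shares of 0.8 m and turn numbers shares of 60 degrees, none past 1 either way. Its arguments: {"type":"object","properties":{"series":{"type":"array"},"gripper":{"type":"number"}},"required":["series"]}

```bash
ls; mkdir -p pics; python3 - <<'E'
from rig import bot,vision,nets
import cv2
print(bot.read_state(), bot.tips_ahead)
for n in("scene","top"):
    p=vision.capture(n); cv2.imwrite(f"pics/{n}0.png",p["pixels"])
    print(n,p["fx"],p["fy"],p["cx"],p["cy"],p["extrinsics"])
    for q in("knob","red_tip","housing_c","fixture","plunger"):
        print(q,[(round(r["confidence"],2),round(r["at"][0]*640),round(r["at"][1]*400)) for r in nets.look_for(p,q)])
E
```

```text
pics
{'time_s': 0.0, 'joint_positions': array([-7.35377684e+01,  3.02785794e+01,  8.21573353e+01,  1.72844301e-03,
        6.76884369e+01, -1.02274805e+01]), 'qvel': array([-0.00290699,  0.02336117, -0.07596368,  0.07653503,  0.06872611,
        0.04387081]), 'tau': array([ 3.89299294e-04, -4.40039563e+01, -1.76594871e+01,  6.32791780e-02,
        5.82944811e-02, -1.56712913e-04]), 'position': array([ 0.2805853 , -0.55781919,  0.29127035]), 'tcp_rot': array([[ 4.49147693e-01, -8.93457332e-01, -5.88274163e-04],
       [-8.93454984e-01, -4.49147889e-01,  2.08928159e-03],
       [-2.13090606e-03, -4.12799526e-04, -9.99997644e-01]]), 'force': array([-0.16318029,  0.71614233, -0.11556878]), 'moment': array([ 0.00614125,  0.06683078, -0.00141902]), 'opening': 1.0003858167864161} 0.0697
scene 480.0104251939697 480.0104251939697 317.2560235299698 197.68575072244153 [[ 0.10077159  0.67704689 -0.72900795  1.38562579]
 [ 0.99471374 -0.08310094  0.06032258 -0.09489115]
 [-0.01974003 -0.73123302 -0.68184206  0.86435835]
 [ 0.          0.          0.          1.        ]]
knob [(0.73, 372, 164)]
red_tip []
housing_c [(0.97, 215, 266), (0.93, 145, 221), (0.87, 193, 178), (0.85, 246, 163), (0.64, 208, 215), (0.47, 463, 176)]
fixture [(0.61, 382, 197)]
plunger [(0.36, 379, 182), (0.23, 384, 195)]
top 400.67349561023417 400.67349561023417 316.94329922570245 197.24992449108044 [[-0.01617665 -0.99713287  0.07392125  0.4805977 ]
 [-0.99985926  0.01580336 -0.00563208 -0.02949037]
 [ 0.00444773 -0.07400196 -0.99724818  1.1920484 ]
 [ 0.          0.          0.          1.        ]]
knob [(0.91, 257, 256)]
red_tip [(0.55, 258, 256)]
housing_c [(0.86, 430, 260), (0.85, 409, 212), (0.77, 394, 158), (0.72, 381, 286), (0.62, 461, 213)]
fixture [(0.7, 257, 232), (0.33, 354, 128)]
plunger []
```

View pics/scene0.png

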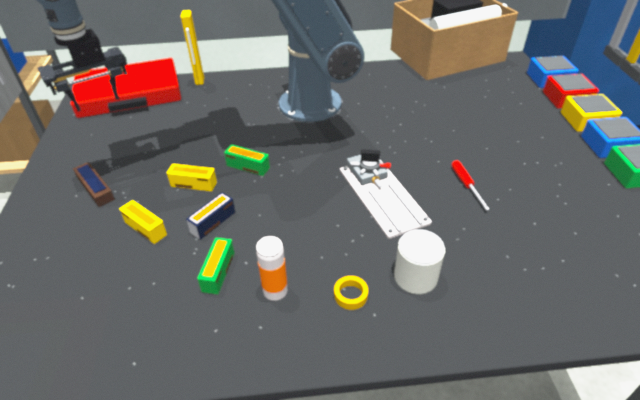

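View pics/top0.png

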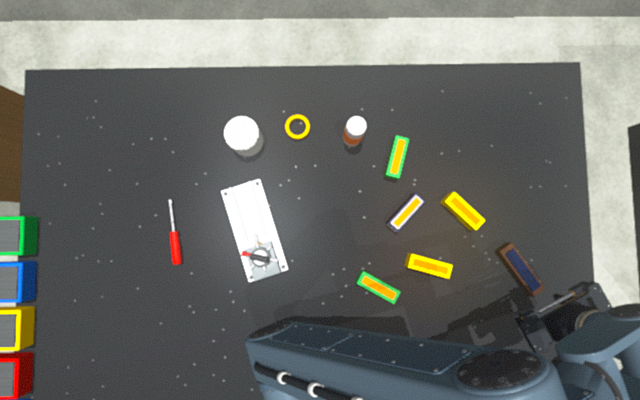

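The scene shows the fixture at top-picture (255,230), with the turret at its robot-side end and the red stop pointing left. The dark-blue, amber-lens housing is at about (406,212). A brown one with a blue lens at (520,268) is a look-alike. I'll zoom in to measure.

```bash
python3 - <<'E'
import cv2,numpy as np
t=cv2.imread("pics/top0.png");s=cv2.imread("pics/scene0.png")
a=cv2.resize(t[170:290,205:305],None,fx=5,fy=5,interpolation=cv2.INTER_CUBIC)
b=cv2.resize(t[185:240,375:435],None,fx=5,fy=5,interpolation=cv2.INTER_CUBIC)
c=np.zeros((600,800,3),np.uint8);c[:,:500]=a;c[:275,500:800]=b
d=cv2.resize(s[190:240,180:240],None,fx=5,fy=5,interpolation=cv2.INTER_CUBIC);c[300:550,500:]=d
cv2.imwrite("pics/z1.png",c)
E
```

```text
(no output)
```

View pics/z1.png

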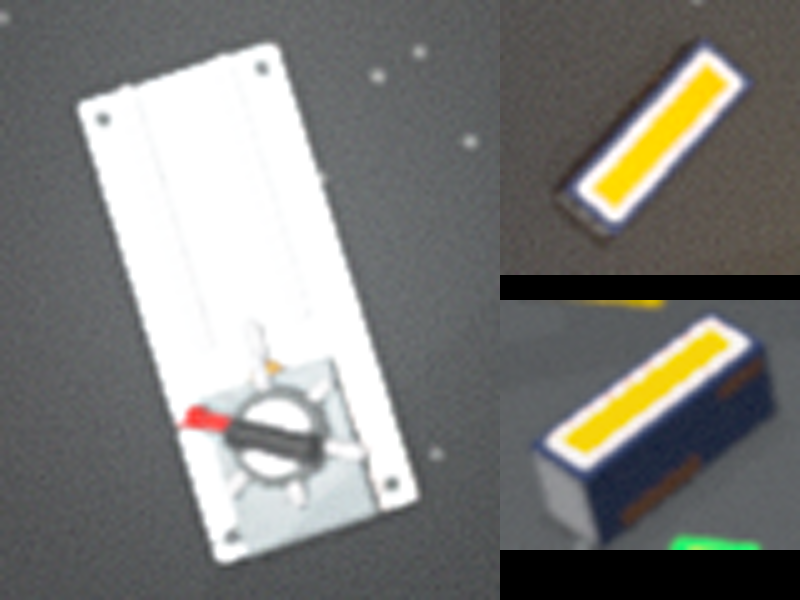

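```bash
cat > h.py <<'E'
import numpy as np
from scipy.optimize import least_squares
CAM={"scene":(480.01042519,317.25602353,197.68575072,np.array([[0.10077159,0.67704689,-0.72900795,1.38562579],[0.99471374,-0.08310094,0.06032258,-0.09489115],[-0.01974003,-0.73123302,-0.68184206,0.86435835],[0,0,0,1]])),
"top":(400.67349561,316.94329923,197.24992449,np.array([[-0.01617665,-0.99713287,0.07392125,0.4805977],[-0.99985926,0.01580336,-0.00563208,-0.02949037],[0.00444773,-0.07400196,-0.99724818,1.1920484],[0,0,0,1]]))}
def proj(c,P):
    f,cx,cy,E=CAM[c];q=(np.atleast_2d(P)-E[:3,3])@E[:3,:3]
    return np.c_[f*q[:,0]/q[:,2]+cx,f*q[:,1]/q[:,2]+cy]
def back(c,uv,z):
    f,cx,cy,E=CAM[c];uv=np.atleast_2d(uv)
    d=np.c_[(uv[:,0]-cx)/f,(uv[:,1]-cy)/f,np.ones(len(uv))]@E[:3,:3].T
    return E[:3,3]+d*((z-E[2,3])/d[:,2])[:,None]
def pose(x,L):
    c,s=np.cos(x[2]),np.sin(x[2]);L=np.asarray(L,float)
    return np.c_[x[0]+c*L[:,0]-s*L[:,1],x[1]+s*L[:,0]+c*L[:,1],L[:,2]]
def fit(obs,x0):
    r=lambda x:np.concatenate([(proj(c,pose(x,L))-uv).ravel() for c,L,uv in obs])
    s=least_squares(r,x0);return s.x,r(s.x).reshape(-1,2)
E
python3 - <<'E'
from h import *
Z=lambda uv,o,u0=(0,0),k=5:(np.array(uv,float)-u0+.5)/k-.5+o
pt=Z([(78,104),(277,42),(420,500),(220,565)],(205,170))
print(back("top",pt,.012).round(4))
L=[(-.14,-.06,.012),(-.14,.06,.012),(.14,.06,.012),(.14,-.06,.012)]
w=back("top",pt,.012)
print(np.linalg.norm(w-np.roll(w,1,0),axis=1))
x0=[.45,.1,np.arctan2(*(w[3]-w[0])[[1,0]])]
print(x0)
for LL in (L,[(a,-b,c) for a,b,c in L]):
    print(fit([("top",LL,pt)],x0))
ht=Z([(200,40),(252,82),(115,236),(67,190)],(375,185))
hs=Z([(712,314),(769,346),(597,480),(538,445)],(180,190),(500,300))
for c,p in(("top",ht),("scene",hs)):
    w=back(c,p,.05);print(w.round(4),w.mean(0),np.linalg.norm(w-np.roll(w,1,0),axis=1),np.degrees(np.arctan2(*(w[0]-w[3])[[1,0]])),np.degrees(np.arctan2(*(w[1]-w[2])[[1,0]])))
E
```

```text
[[0.5929 0.2492 0.012 ]
 [0.6279 0.1316 0.012 ]
 [0.358  0.0498 0.012 ]
 [0.3226 0.1664 0.012 ]]
[0.28268891 0.1227858  0.28196983 0.12183121]
[0.45, 0.1, np.float64(-2.8441207645233733)]
(array([ 0.47532034,  0.14925424, -2.84639162]), array([[ 0.62996803,  0.35280102],
       [-0.34063489,  0.40403613],
       [-0.44615637, -0.2652542 ],
       [ 0.15822586, -0.45920165]]))
(array([ 0.47583357,  0.14905784, -2.85005092]), array([[ 39.71200412, -12.15127231],
       [-38.95829766,  12.45562764],
       [-39.9656314 ,  12.34236697],
       [ 39.47412256, -13.31764648]]))
[[ 0.5742 -0.3158  0.05  ]
 [ 0.5496 -0.3447  0.05  ]
 [ 0.4632 -0.2636  0.05  ]
 [ 0.4897 -0.237   0.05  ]] [ 0.51915268 -0.29029118  0.05      ] [0.11549108 0.03796502 0.11856668 0.03752902] -42.9833826405064 -43.18544873909023
[[ 0.466  -0.2604  0.05  ]
 [ 0.4935 -0.231   0.05  ]
 [ 0.577  -0.3095  0.05  ]
 [ 0.55   -0.3395  0.05  ]] [ 0.52162928 -0.28509724  0.05      ] [0.11543354 0.04028685 0.11457742 0.04038313] 136.72516093054583 136.7669633813555
```

```bash
python3 - <<'E'
from h import *
import cv2
t=cv2.imread("pics/top0.png");s=cv2.imread("pics/scene0.png")
fx=np.array([.4753,.1493,-2.8464]);hx=np.array([.5205,-.2877,np.radians(-43.2)])
def box(x,l,w,z0,z1):
    return [pose(x,[(a*l/2,b*w/2,z) for a,b in((-1,-1),(-1,1),(1,1),(1,-1))]) for z in(z0,z1)]
K=6
def draw(img,c,o,sz):
    im=cv2.resize(img[o[1]:o[1]+sz[1],o[0]:o[0]+sz[0]],None,fx=K,fy=K,interpolation=cv2.INTER_CUBIC)
    for P in box(fx,.28,.12,0,.012)+box(hx,.12,.04,0,.05):
        q=((proj(c,P)-o+.5)*K-.5);cv2.polylines(im,[np.round(q).astype(int)],True,(0,255,0) ,1)
    for p in [(.08,0,.094)]:
        q=((proj(c,pose(fx,[p]))-o+.5)*K-.5)[0].astype(int);cv2.circle(im,tuple(q),4,(255,0,255),1)
    return im
a=draw(s,"scene",(330,140),(110,100));cv2.imwrite("pics/s1.png",a)
a=draw(s,"scene",(175,180),(75,70));b=draw(t,"top",(372,180),(58,70));cv2.imwrite("pics/h1.png",np.hstack([a,b]))
a=draw(t,"top",(205,175),(100,95));cv2.imwrite("pics/t1.png",a)
for n,uv in(("can",(353,138)),("tin",(243,140)),("drv",(173,230))): print(n,back("top",uv,.02))
E
```

```text
can [[ 0.74203651 -0.14592974  0.02      ]]
tin [[0.74097905 0.18015171 0.02      ]]
drv [[0.47853276 0.38439969 0.02      ]]
```

View pics/s1.png

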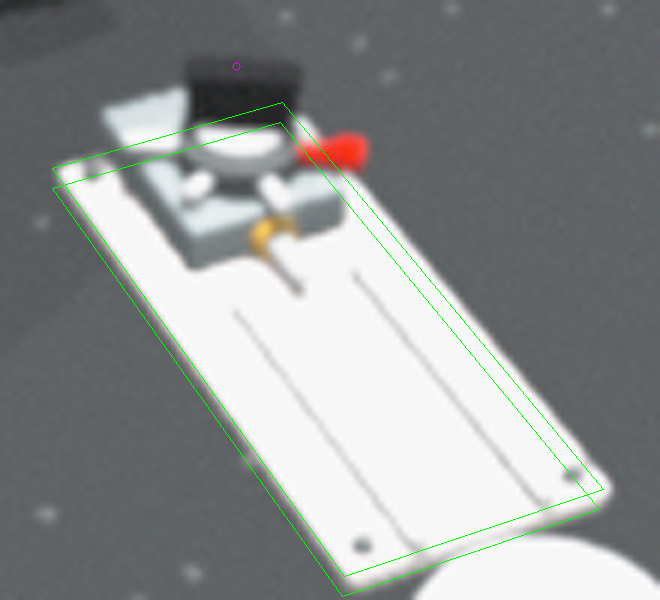

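View pics/h1.png

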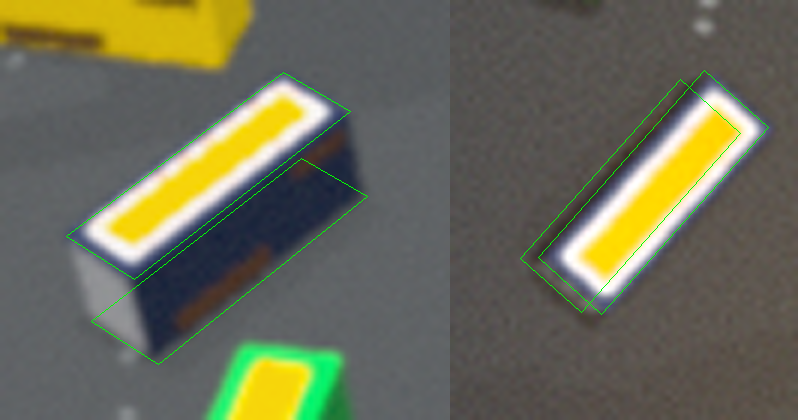

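View pics/t1.png

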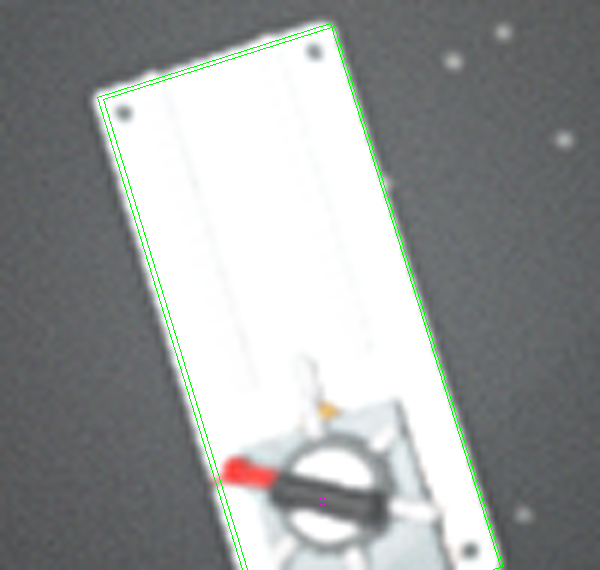

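```bash
python3 - <<'E'
from h import *
Z=lambda uv,o,k:(np.array(uv,float)+.5)/k-.5+np.array(o)
L=[(-.14,-.06,.012),(-.14,.06,.012),(.14,.06,.012),(.14,-.06,.012)]
pt=Z([(78,104),(277,42),(420,500),(220,565)],(205,170),5)
# scene: fixture -x,-y corner ... order: (-,+)bottom-left,( -,-) right,(+,+) left
ps=Z([(350,588),(612,490),(52,168)],(330,140),6)
Ls=[L[1],L[0],L[2]]
x0=[.4753,.1493,-2.8464]
print(fit([("scene",Ls,ps)],x0)); print(fit([("top",L,pt),("scene",Ls,ps)],x0))
# knob top
kt=Z([(330,503)],(205,175),6);ks=Z([(243,62)],(330,140),6)
print("knob",back("top",kt,.094),back("scene",ks,.094))
hL=[(.06,-.02,.05),(.06,.02,.05),(-.06,.02,.05),(-.06,-.02,.05)]
# top: h1 right panel origin 372,180; x offset 450
ht=Z([(768-450,128),(703-450,76),(552-450,258),(606-450,308)],(372,180),6)
hs=Z([(67,238),(283,73),(350,111),(136,272)],(175,180),6)
hb=Z([(155,357)],(175,180),6)
A=[(.06,-.02,.05),(.06,.02,.05),(-.06,.02,.05),(-.06,-.02,.05)]
w=lambda c,p:back(c,p,.05).round(4)
print(w("top",ht),w("scene",hs),back("scene",hb,0))
OT=[A[0],A[1],A[2],A[3]]
OS=[A[0],A[3],A[2],A[1]]
OS=OS
for o in ([("top",OT,ht)],[("scene",[A[0],A[3],A[2],A[1]],hs)],): print(fit(o,[.52,-.288,-.754]))
E
```

```text
(array([ 0.47872607,  0.15030915, -2.83814161]), array([[ 0.25650099, -1.03476611],
       [-0.48279829,  0.44742997],
       [ 0.25385569,  0.91620989]]))
(array([ 0.47656134,  0.15006829, -2.84200258]), array([[ 0.18149047,  0.08702131],
       [-0.84268582, -0.02859022],
       [-0.55666033, -0.84360734],
       [ 0.10532155, -0.86589585],
       [-0.27821094, -1.68971505],
       [-0.95575781, -0.04596968],
       [ 0.205785  ,  0.33200843]]))
knob [[0.39792158 0.12274979 0.094     ]] [[0.39590966 0.12952646 0.094     ]]
[[ 0.5499 -0.3435  0.05  ]
 [ 0.5752 -0.3134  0.05  ]
 [ 0.4897 -0.2387  0.05  ]
 [ 0.4657 -0.2636  0.05  ]] [[ 0.5518 -0.3428  0.05  ]
 [ 0.4634 -0.2612  0.05  ]
 [ 0.4907 -0.2322  0.05  ]
 [ 0.5742 -0.3138  0.05  ]] [[ 5.73769796e-01 -3.15585013e-01  1.11022302e-16]]
(array([ 0.52014094, -0.28983235, -0.73828262]), array([[ 0.49329168, -0.42565168],
       [ 0.67596137, -0.97214796],
       [-1.41746006,  0.19216186],
       [ 0.2551696 ,  1.17917586]]))
(array([ 0.51989245, -0.28748108, -0.74988294]), array([[-0.01654972, -0.49029171],
       [-0.00611113, -0.28525409],
       [ 0.12965711, -0.30321883],
       [-0.10167516,  0.98026214]]))
```

Request:
{"op": "play_rows", "data": {
  "series": [
    {"tx": 0.025, "ty": 0.0481, "turn": 0.1},
    {"tx": 0.025, "ty": 0.0481, "turn": 0.1},
    {"tx": 0.025, "ty": 0.0481, "turn": 0.1},
    {"tx": 0.025, "ty": 0.0481, "turn": 0.1},
    {"tx": 0.025, "ty": 0.0481, "turn": 0.1},
    {"tx": 0.025, "ty": 0.0481, "turn": 0.1},
    {"tx": 0.025, "ty": 0.0481, "turn": 0.1},
    {"tx": 0.025, "ty": 0.0481, "turn": 0.1}
  ],
  "gripper": 1
}}

```text
invalid input
```

Request:
{"op": "play_rows", "data": {
  "series": [
    {"tx": 0.025, "ty": 0.048, "tz": 0.0, "turn": 0.1},
    {"tx": 0.025, "ty": 0.048, "tz": 0.0, "turn": 0.1},
    {"tx": 0.025, "ty": 0.048, "tz": 0.0, "turn": 0.1},
    {"tx": 0.025, "ty": 0.048, "tz": 0.0, "turn": 0.1},
    {"tx": 0.025, "ty": 0.048, "tz": 0.0, "turn": 0.1},
    {"tx": 0.025, "ty": 0.048, "tz": 0.0, "turn": 0.1},
    {"tx": 0.025, "ty": 0.048, "tz": 0.0, "turn": 0.1},
    {"tx": 0.025, "ty": 0.048, "tz": 0.0, "turn": 0.1}
  ]
}}

```text
time_s: 1.4
position: [0.4414, -0.2497, 0.2925]
tcp_rot: [[0.966, -0.26, 0.001], [-0.26, -0.966, -0.0], [0.001, 0.0, -1.0]]
force: [0.2, 0.3, -0.6]
opening: 1.002
```

Request:
{"op": "play_rows", "data": {
  "series": [
    {"tx": -0.006, "ty": 0.052, "tz": 0.0, "turn": 0.035},
    {"tx": -0.006, "ty": 0.052, "tz": 0.0, "turn": 0.0},
    {"tx": -0.006, "ty": 0.052, "tz": 0.0, "turn": 0.0},
    {"tx": -0.006, "ty": 0.052, "tz": 0.0, "turn": 0.0},
    {"tx": -0.006, "ty": 0.052, "tz": 0.0, "turn": 0.0},
    {"tx": -0.006, "ty": 0.052, "tz": 0.0, "turn": 0.0},
    {"tx": -0.006, "ty": 0.052, "tz": 0.0, "turn": 0.0},
    {"tx": -0.006, "ty": 0.052, "tz": 0.0, "turn": 0.0},
    {"tx": -0.006, "ty": 0.053, "tz": 0.0, "turn": 0.0},
    {"tx": 0.0, "ty": 0.0, "tz": -0.05, "turn": 0.0}
  ]
}}

```text
time_s: 2.4
position: [0.3999, 0.1285, 0.2555]
tcp_rot: [[0.975, -0.222, 0.013], [-0.222, -0.975, 0.002], [0.012, -0.005, -1.0]]
force: [1.8, -1.0, -0.2]
opening: 1.0
```

Request:
{"op": "play_rows", "data": {
  "series": [
    {"tx": 0.0, "ty": 0.0, "tz": -0.04, "turn": 0.0},
    {"tx": 0.0, "ty": 0.0, "tz": -0.035, "turn": 0.0},
    {"tx": 0.0, "ty": 0.0, "tz": 0.0, "turn": 0.0}
  ]
}}

```text
time_s: 2.7
position: [0.3958, 0.1241, 0.19]
tcp_rot: [[0.974, -0.228, -0.007], [-0.228, -0.974, -0.0], [-0.007, 0.002, -1.0]]
force: [-0.3, 0.4, -0.5]
opening: 1.002
```

```bash
python3 - <<'E'
from rig import bot,vision
import cv2,numpy as np
s=bot.read_state();print(s["position"],np.degrees(np.arctan2(s["tcp_rot"][1,0],s["tcp_rot"][0,0])))
a=vision.capture("scene")["pixels"];b=vision.capture("top")["pixels"]
K=6
A=cv2.resize(a[100:200,320:420],None,fx=4,fy=6);B=cv2.resize(b[200:300,205:305],None,fx=4,fy=6)
A=cv2.resize(a[120:220,320:420],None,fx=4,fy=4);B=cv2.resize(b[200:300,205:305],None,fx=4,fy=4)
cv2.imwrite("pics/k2.png",np.hstack([A,B]))
E
```

```text
[0.39578545 0.12412637 0.18997621] -13.182754489676045
```

View pics/k2.png

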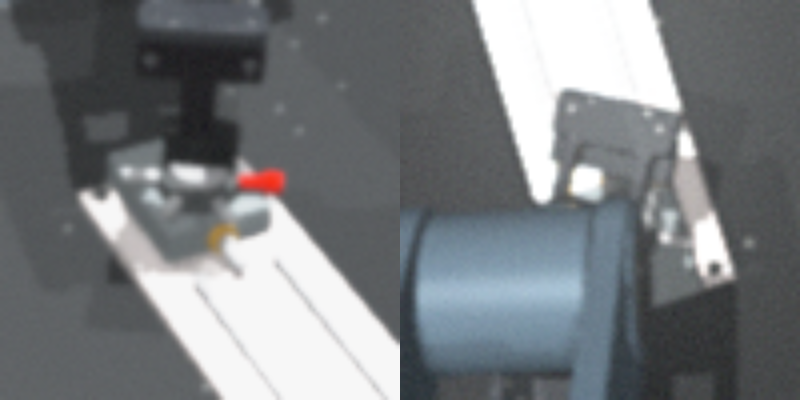

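Request:
{"op": "play_rows", "data": {
  "series": [
    {"tx": 0.0, "ty": 0.0, "tz": -0.025, "turn": 0.0},
    {"tx": 0.0, "ty": 0.0, "tz": -0.025, "turn": 0.0},
    {"tx": 0.0, "ty": 0.0, "tz": -0.018, "turn": 0.0},
    {"tx": 0.0, "ty": 0.0, "tz": 0.0, "turn": 0.0},
    {"tx": 0.0, "ty": 0.0, "tz": 0.0, "turn": 0.0}
  ]
}}

```text
time_s: 3.3
position: [0.3985, 0.1239, 0.139]
tcp_rot: [[0.973, -0.229, 0.002], [-0.229, -0.973, 0.0], [0.002, -0.001, -1.0]]
force: [-0.1, 0.2, 0.9]
opening: 0.995
```

Request:
{"op": "play_rows", "data": {
  "series": [
    {"tx": 0.0, "ty": 0.0025, "tz": 0.0, "turn": 0.0},
    {"tx": 0.0, "ty": 0.0, "tz": 0.0, "turn": 0.0},
    {"tx": 0.0, "ty": 0.0, "tz": 0.0, "turn": 0.0},
    {"tx": 0.0, "ty": 0.0, "tz": 0.0, "turn": 0.0},
    {"tx": 0.0, "ty": 0.0, "tz": 0.0, "turn": 0.0},
    {"tx": 0.0, "ty": 0.0, "tz": 0.0, "turn": 0.0},
    {"tx": 0.0, "ty": 0.0, "tz": 0.0, "turn": 0.0},
    {"tx": 0.0, "ty": 0.0, "tz": 0.0, "turn": 0.0}
  ],
  "gripper": 0
}}

```text
time_s: 4.1
position: [0.3975, 0.126, 0.1378]
tcp_rot: [[0.974, -0.229, -0.0], [-0.229, -0.974, 0.0], [-0.0, 0.0, -1.0]]
force: [-0.1, -0.0, 0.1]
opening: 0.357
```

Request:
{"op": "play_rows", "data": {
  "series": [
    {"tx": 0.0, "ty": 0.0, "tz": 0.0, "turn": 0.0},
    {"tx": 0.0, "ty": 0.0, "tz": 0.0, "turn": 0.0},
    {"tx": 0.0, "ty": 0.0, "tz": 0.0, "turn": 0.0},
    {"tx": 0.0, "ty": 0.0, "tz": 0.0, "turn": 0.0},
    {"tx": 0.0, "ty": 0.0, "tz": 0.0, "turn": 0.0}
  ]
}}

```text
time_s: 4.6
position: [0.3985, 0.1259, 0.1379]
tcp_rot: [[0.974, -0.228, 0.002], [-0.228, -0.974, -0.0], [0.002, -0.0, -1.0]]
force: [2.8, -2.0, -2.2]
opening: 0.159
```

Request:
{"op": "play_rows", "data": {
  "series": [
    {"tx": 0.0, "ty": 0.0, "tz": 0.0, "turn": -0.1},
    {"tx": 0.0, "ty": 0.0, "tz": 0.0, "turn": -0.1},
    {"tx": 0.0, "ty": 0.0, "tz": 0.0, "turn": -0.1},
    {"tx": 0.0, "ty": 0.0, "tz": 0.0, "turn": -0.1},
    {"tx": 0.0, "ty": 0.0, "tz": 0.0, "turn": -0.1},
    {"tx": 0.0, "ty": 0.0, "tz": 0.0, "turn": -0.1},
    {"tx": 0.0, "ty": 0.0, "tz": 0.0, "turn": -0.1},
    {"tx": 0.0, "ty": 0.0, "tz": 0.0, "turn": -0.1},
    {"tx": 0.0, "ty": 0.0, "tz": 0.0, "turn": -0.1},
    {"tx": 0.0, "ty": 0.0, "tz": 0.0, "turn": -0.1}
  ]
}}

```text
time_s: 5.6
position: [0.398, 0.1264, 0.1379]
tcp_rot: [[0.284, -0.959, 0.001], [-0.959, -0.284, 0.001], [-0.0, -0.001, -1.0]]
force: [2.1, 2.1, -1.2]
opening: 0.162
```

Request:
{"op": "play_rows", "data": {
  "series": [
    {"tx": 0.0, "ty": 0.0, "tz": 0.0, "turn": 0.0},
    {"tx": 0.0, "ty": 0.0, "tz": 0.0, "turn": 0.0},
    {"tx": 0.0, "ty": 0.0, "tz": 0.0, "turn": 0.0}
  ]
}}

```text
time_s: 5.9
position: [0.398, 0.1263, 0.1379]
tcp_rot: [[0.289, -0.957, 0.001], [-0.957, -0.289, 0.001], [-0.0, -0.001, -1.0]]
force: [3.2, 3.0, -1.4]
opening: 0.157
```

```bash
python3 - <<'E'
from rig import bot,vision
import cv2,numpy as np
s=bot.read_state();print(s["position"],np.degrees(np.arctan2(s["tcp_rot"][1,0],s["tcp_rot"][0,0])),s["force"],s["moment"],s["opening"])
a=vision.capture("scene")["pixels"]
cv2.imwrite("pics/k3.png",cv2.resize(a[100:200,320:420],None,fx=5,fy=5))
E
```

```text
[0.39796355 0.12631283 0.13790169] -73.18037945349104 [ 3.15472668  2.99938644 -1.39334768] [ 0.59167423 -0.45239969 -0.12588769] 0.15661311280670218
```

View pics/k3.png

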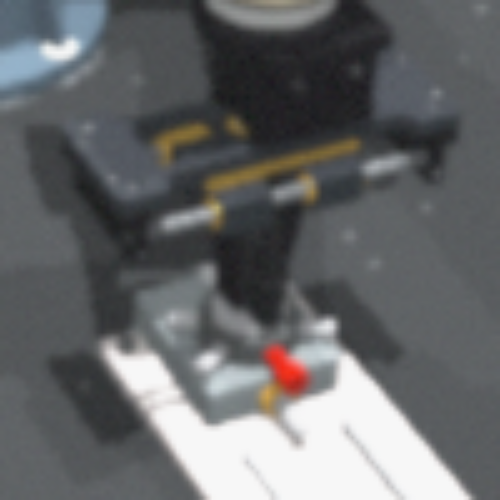

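Request:
{"op": "play_rows", "data": {
  "series": [
    {"tx": 0.0, "ty": 0.0, "tz": 0.0, "turn": 0.0},
    {"tx": 0.0, "ty": 0.0, "tz": 0.0, "turn": 0.0},
    {"tx": 0.0, "ty": 0.0, "tz": 0.0, "turn": 0.0},
    {"tx": 0.0, "ty": 0.0, "tz": 0.0, "turn": 0.0},
    {"tx": 0.0, "ty": 0.0, "tz": 0.03, "turn": 0.0},
    {"tx": 0.0, "ty": 0.0, "tz": 0.05, "turn": 0.0},
    {"tx": 0.0, "ty": 0.0, "tz": 0.05, "turn": 0.0},
    {"tx": 0.0, "ty": -0.03, "tz": 0.03, "turn": 0.0}
  ],
  "gripper": 1.0
}}

```text
time_s: 6.75
position: [0.3978, 0.103, 0.2683]
tcp_rot: [[0.292, -0.956, 0.003], [-0.956, -0.292, 0.0], [0.001, -0.003, -1.0]]
force: [0.5, -0.2, 0.0]
opening: 0.801
```

Request:
{"op": "play_rows", "data": {
  "series": [
    {"tx": 0.015, "ty": -0.049, "tz": 0.0, "turn": -0.1},
    {"tx": 0.015, "ty": -0.049, "tz": 0.0, "turn": -0.1},
    {"tx": 0.015, "ty": -0.049, "tz": 0.0, "turn": -0.1},
    {"tx": 0.015, "ty": -0.049, "tz": 0.0, "turn": -0.1},
    {"tx": 0.015, "ty": -0.049, "tz": 0.0, "turn": -0.1},
    {"tx": 0.015, "ty": -0.049, "tz": 0.0, "turn": -0.1},
    {"tx": 0.015, "ty": -0.049, "tz": 0.0, "turn": -0.1},
    {"tx": 0.015, "ty": -0.049, "tz": 0.0, "turn": -0.1},
    {"tx": 0.015, "ty": -0.049, "tz": 0.0, "turn": -0.1},
    {"tx": 0.017, "ty": -0.05, "tz": 0.0, "turn": -0.1}
  ]
}}

```text
time_s: 7.75
position: [0.5186, -0.2921, 0.2654]
tcp_rot: [[-0.688, -0.726, -0.002], [-0.726, 0.688, 0.001], [0.0, 0.002, -1.0]]
force: [0.8, 0.1, -0.5]
opening: 0.999
```

Request:
{"op": "play_rows", "data": {
  "series": [
    {"tx": 0.0, "ty": 0.0, "tz": -0.05, "turn": 0.0},
    {"tx": 0.0, "ty": 0.0, "tz": -0.05, "turn": 0.0},
    {"tx": 0.0, "ty": 0.0, "tz": -0.02, "turn": 0.0},
    {"tx": 0.0, "ty": 0.0, "tz": 0.0, "turn": 0.0},
    {"tx": 0.0, "ty": 0.0, "tz": 0.0, "turn": 0.0}
  ]
}}

```text
time_s: 8.25
position: [0.5191, -0.2908, 0.1699]
tcp_rot: [[-0.685, -0.729, -0.001], [-0.729, 0.685, 0.0], [0.0, 0.001, -1.0]]
force: [1.2, 0.5, 0.5]
opening: 1.0
```

```bash
python3 - <<'E'
from rig import bot,vision
import cv2,numpy as np
s=bot.read_state();print(s["position"],np.degrees(np.arctan2(s["tcp_rot"][1,0],s["tcp_rot"][0,0])),s["force"],s["opening"])
a=vision.capture("scene")["pixels"];b=vision.capture("top")["pixels"]
cv2.imwrite("pics/k4.png",np.hstack([cv2.resize(a[140:260,130:250],None,fx=3,fy=3),cv2.resize(b[150:270,340:460],None,fx=3,fy=3)]))
cv2.imwrite("pics/k5.png",cv2.resize(b[170:290,205:305],None,fx=5,fy=5,interpolation=cv2.INTER_CUBIC))
E
```

```text
[ 0.5190561  -0.29081856  0.169851  ] -133.20991433112937 [1.22514407 0.52098745 0.47523994] 0.9998850636265805
```

View pics/k4.png

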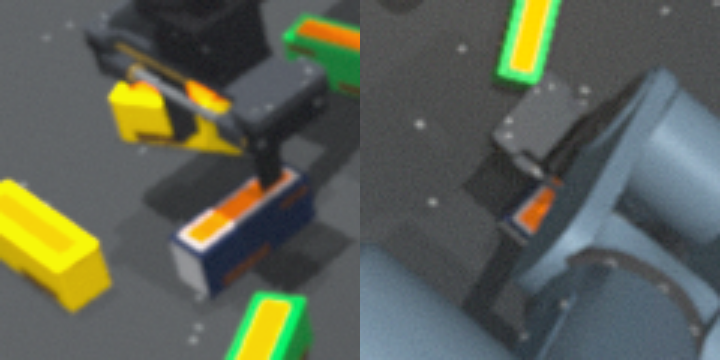

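View pics/k5.png

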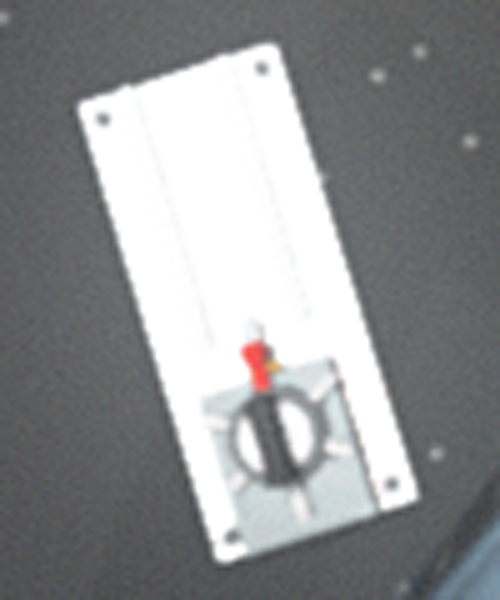

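Request:
{"op": "play_rows", "data": {
  "series": [
    {"tx": 0.001, "ty": 0.002, "tz": -0.04, "turn": 0.0},
    {"tx": 0.0, "ty": 0.0, "tz": -0.04, "turn": 0.0},
    {"tx": 0.0, "ty": 0.0, "tz": -0.022, "turn": 0.0},
    {"tx": 0.0, "ty": 0.0, "tz": 0.0, "turn": 0.0},
    {"tx": 0.0, "ty": 0.0, "tz": 0.0, "turn": 0.0}
  ]
}}

```text
time_s: 8.85
position: [0.5207, -0.2897, 0.0895]
tcp_rot: [[-0.684, -0.729, 0.002], [-0.729, 0.684, -0.001], [-0.0, -0.002, -1.0]]
force: [0.8, -0.3, 0.6]
opening: 1.0
```

Request:
{"op": "play_rows", "data": {
  "series": [
    {"tx": 0.0, "ty": 0.0, "tz": 0.0, "turn": 0.0},
    {"tx": 0.0, "ty": 0.0, "tz": 0.0, "turn": 0.0},
    {"tx": 0.0, "ty": 0.0, "tz": 0.0, "turn": 0.0},
    {"tx": 0.0, "ty": 0.0, "tz": 0.0, "turn": 0.0},
    {"tx": 0.0, "ty": 0.0, "tz": 0.0, "turn": 0.0},
    {"tx": 0.0, "ty": 0.0, "tz": 0.0, "turn": 0.0},
    {"tx": 0.0, "ty": 0.0, "tz": 0.0, "turn": 0.0},
    {"tx": 0.0, "ty": 0.0, "tz": 0.0, "turn": 0.0},
    {"tx": 0.0, "ty": 0.0, "tz": 0.0, "turn": 0.0}
  ],
  "gripper": 0.0
}}

```text
time_s: 9.75
position: [0.5198, -0.2893, 0.0882]
tcp_rot: [[-0.685, -0.729, -0.0], [-0.729, 0.685, -0.0], [0.0, 0.0, -1.0]]
force: [-0.5, -0.8, 1.0]
opening: 0.459
```

Request:
{"op": "play_rows", "data": {
  "series": [
    {"tx": 0.0, "ty": 0.0, "tz": 0.0, "turn": 0.0},
    {"tx": 0.0, "ty": 0.0, "tz": 0.0, "turn": 0.0},
    {"tx": 0.0, "ty": 0.0, "tz": 0.02, "turn": 0.0},
    {"tx": 0.0, "ty": 0.0, "tz": 0.04, "turn": 0.0},
    {"tx": 0.0, "ty": 0.0, "tz": 0.05, "turn": 0.0},
    {"tx": 0.0, "ty": 0.0, "tz": 0.04, "turn": 0.0},
    {"tx": 0.0, "ty": 0.0, "tz": 0.0, "turn": 0.0},
    {"tx": 0.0, "ty": 0.0, "tz": 0.0, "turn": 0.0}
  ]
}}

```text
time_s: 10.55
position: [0.5196, -0.2886, 0.2077]
tcp_rot: [[-0.685, -0.729, -0.0], [-0.729, 0.685, 0.001], [-0.0, 0.001, -1.0]]
force: [-0.6, 0.8, -4.2]
opening: 0.459
```

```bash
python3 - <<'E'
from rig import bot,vision
import cv2,numpy as np
s=bot.read_state();print(s["position"],np.degrees(np.arctan2(s["tcp_rot"][1,0],s["tcp_rot"][0,0])),s["force"],s["moment"],s["opening"])
a=vision.capture("scene")["pixels"]
cv2.imwrite("pics/k6.png",cv2.resize(a[110:250,130:270],None,fx=4,fy=4))
E
```

```text
[ 0.51961004 -0.28859215  0.2077446 ] -133.21304852883597 [-0.62080959  0.7751595  -4.21078719] [ 0.02446551  0.08799603 -0.02070233] 0.4587270202550174
```

View pics/k6.png

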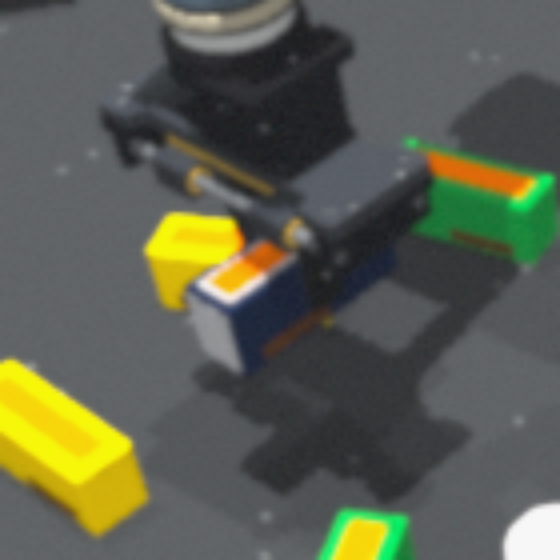

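Request:
{"op": "play_rows", "data": {
  "series": [
    {"tx": 0.003, "ty": 0.048, "tz": 0.0, "turn": 0.1},
    {"tx": 0.003, "ty": 0.048, "tz": 0.0, "turn": 0.1},
    {"tx": 0.003, "ty": 0.048, "tz": 0.0, "turn": 0.1},
    {"tx": 0.003, "ty": 0.048, "tz": 0.0, "turn": 0.1},
    {"tx": 0.003, "ty": 0.048, "tz": 0.0, "turn": 0.1},
    {"tx": 0.003, "ty": 0.048, "tz": 0.0, "turn": 0.1},
    {"tx": 0.003, "ty": 0.048, "tz": 0.0, "turn": 0.1},
    {"tx": 0.003, "ty": 0.048, "tz": 0.0, "turn": 0.1},
    {"tx": 0.003, "ty": 0.048, "tz": 0.0, "turn": 0.1},
    {"tx": 0.003, "ty": 0.048, "tz": 0.0, "turn": 0.1}
  ]
}}

```text
time_s: 11.6
position: [0.5422, 0.0965, 0.2055]
tcp_rot: [[0.293, -0.956, -0.006], [-0.956, -0.293, 0.0], [-0.002, 0.005, -1.0]]
force: [1.1, -0.4, -4.4]
opening: 0.455
```

Request:
{"op": "play_rows", "data": {
  "series": [
    {"tx": 0.003, "ty": 0.048, "tz": 0.0, "turn": 0.0},
    {"tx": 0.002, "ty": 0.048, "tz": 0.0, "turn": 0.0},
    {"tx": 0.0, "ty": 0.0, "tz": -0.04, "turn": 0.0},
    {"tx": 0.0, "ty": 0.0, "tz": -0.04, "turn": 0.0},
    {"tx": 0.0, "ty": 0.0, "tz": 0.0, "turn": 0.0},
    {"tx": 0.0, "ty": 0.0, "tz": 0.0, "turn": 0.0},
    {"tx": 0.0, "ty": 0.0, "tz": 0.0, "turn": 0.0}
  ]
}}

```text
time_s: 12.3
position: [0.5485, 0.1714, 0.1447]
tcp_rot: [[0.288, -0.958, 0.001], [-0.958, -0.288, 0.0], [0.0, -0.001, -1.0]]
force: [0.9, 0.5, -3.7]
opening: 0.461
```

```bash
python3 - <<'E'
from rig import bot,vision
import cv2,numpy as np
s=bot.read_state();print(s["position"],np.degrees(np.arctan2(s["tcp_rot"][1,0],s["tcp_rot"][0,0])),s["force"],s["moment"],s["opening"])
a=vision.capture("scene")["pixels"];b=vision.capture("top")["pixels"]
cv2.imwrite("pics/k7.png",np.hstack([cv2.resize(a[140:270,320:450],None,fx=4,fy=4),cv2.resize(b[170:300,205:275],None,fx=4,fy=4)]))
E
```

```text
[0.54853138 0.17138465 0.1446721 ] -73.25088172439142 [ 0.87533415  0.54118166 -3.72856835] [-0.01096726 -0.02797051  0.00460238] 0.4607488700738123
```

View pics/k7.png

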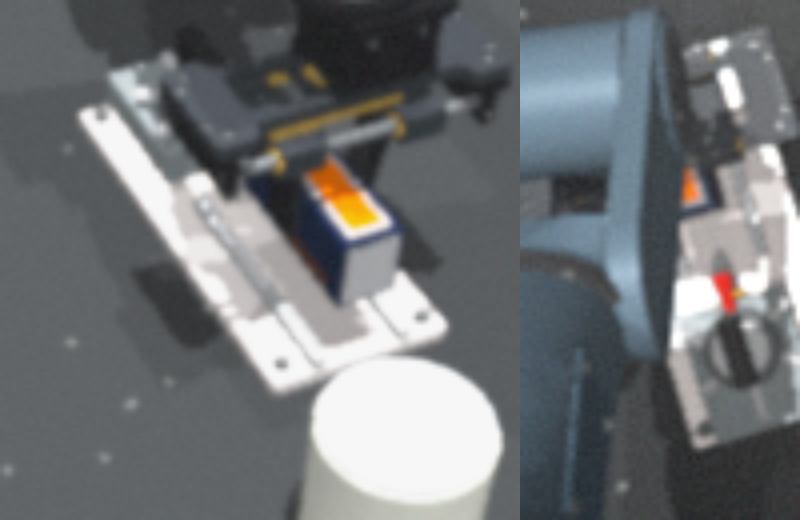

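Request:
{"op": "play_rows", "data": {
  "series": [
    {"tx": 0.0, "ty": 0.0, "tz": -0.02, "turn": 0.0},
    {"tx": 0.0, "ty": 0.0, "tz": -0.016, "turn": 0.0},
    {"tx": 0.0, "ty": 0.0, "tz": 0.0, "turn": 0.0},
    {"tx": 0.0, "ty": 0.0, "tz": 0.0, "turn": 0.0}
  ]
}}

```text
time_s: 12.8
position: [0.5479, 0.1715, 0.1156]
tcp_rot: [[0.289, -0.957, -0.0], [-0.957, -0.289, 0.0], [-0.0, 0.0, -1.0]]
force: [-0.2, 0.3, -4.0]
opening: 0.456
```

```bash
python3 - <<'E'
from rig import bot,vision
from h import *
import cv2
s=bot.read_state();print(s["position"],s["force"])
a=vision.capture("scene")["pixels"]
K=7;o=np.array((365,175))
im=cv2.resize(a[175:260,365:445],None,fx=K,fy=K,interpolation=cv2.INTER_CUBIC)
cv2.imwrite("pics/k8.png",im)
E
```

```text
[0.54793093 0.17152687 0.11558867] [-0.16818577  0.26955932 -3.96027956]
```

View pics/k8.png

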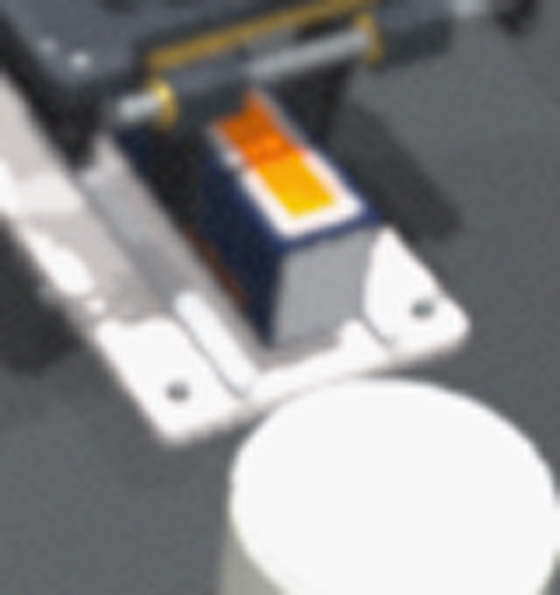

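```bash
python3 - <<'E'
from h import *
Z=lambda uv,o,k:(np.array(uv,float)+.5)/k-.5+np.array(o)
o=(365,175)
for f in ([.4787,.1503,-2.8381],[.4766,.1501,-2.8443],[.4753,.1493,-2.8464]):
    g=lambda p:((p-[f[0],f[1],0])@np.array([[np.cos(f[2]),-np.sin(f[2]),0],[np.sin(f[2]),np.cos(f[2]),0],[0,0,1]])).round(4)
    print("bot",g(back("scene",Z([(272,345),(360,320)],o,7),.0276))[:,:2].tolist())
    print("top",g(back("scene",Z([(275,248),(380,215)],o,7),.0776))[:,:2].tolist())
    print("holes",g(back("scene",Z([(178,391),(424,307)],o,7),.012))[:,:2].tolist())
    print("plate",g(back("scene",Z([(172,440),(470,325)],o,7),.012))[:,:2].tolist())
    c,s=np.cos(f[2]),np.sin(f[2])
    for y in(-.034,-.025,.025,.034):
        print(y,((proj("scene",pose(f,[(-.14,y,.022)]))-o+.5)*7-.5).round(),end="")
    print()
E
```

```text
bot [[-0.1309, 0.0146], [-0.133, -0.0192]]
top [[-0.1322, 0.0201], [-0.1329, -0.02]]
holes [[-0.1244, 0.0462], [-0.1245, -0.0528]]
plate [[-0.1434, 0.0593], [-0.1386, -0.0627]]
-0.034 [[406. 332.]]-0.025 [[383. 340.]]0.025 [[258. 383.]]0.034 [[235. 391.]]
bot [[-0.1331, 0.0142], [-0.1349, -0.0196]]
top [[-0.1344, 0.0197], [-0.1349, -0.0204]]
holes [[-0.1267, 0.0458], [-0.1262, -0.0532]]
plate [[-0.1459, 0.0588], [-0.1403, -0.0631]]
-0.034 [[402. 329.]]-0.025 [[379. 336.]]0.025 [[253. 379.]]0.034 [[230. 387.]]
bot [[-0.1346, 0.0135], [-0.1364, -0.0202]]
top [[-0.1359, 0.019], [-0.1363, -0.0211]]
holes [[-0.1283, 0.0452], [-0.1276, -0.0538]]
plate [[-0.1475, 0.0581], [-0.1416, -0.0638]]
-0.034 [[398. 327.]]-0.025 [[375. 334.]]0.025 [[249. 377.]]0.034 [[226. 384.]]
```

Request:
{"op": "play_rows", "data": {
  "series": [
    {"tx": 0.0, "ty": 0.0012, "tz": -0.005, "turn": 0.0},
    {"tx": 0.0, "ty": 0.0, "tz": -0.005, "turn": 0.0},
    {"tx": 0.0, "ty": 0.0, "tz": -0.004, "turn": 0.0},
    {"tx": 0.0, "ty": 0.0, "tz": 0.0, "turn": 0.0},
    {"tx": 0.0, "ty": 0.0, "tz": 0.0, "turn": 0.0}
  ]
}}

```text
time_s: 13.35
position: [0.5478, 0.1726, 0.1041]
tcp_rot: [[0.289, -0.957, -0.0], [-0.957, -0.289, -0.0], [-0.0, 0.0, -1.0]]
force: [-0.2, 0.4, -4.0]
opening: 0.456
```

Request:
{"op": "play_rows", "data": {
  "series": [
    {"tx": 0.0, "ty": 0.0, "tz": -0.003, "turn": 0.0},
    {"tx": 0.0, "ty": 0.0, "tz": 0.0, "turn": 0.0},
    {"tx": 0.0, "ty": 0.0, "tz": -0.0015, "turn": 0.0},
    {"tx": 0.0, "ty": 0.0, "tz": 0.0, "turn": 0.0},
    {"tx": 0.0, "ty": 0.0, "tz": 0.0, "turn": 0.0}
  ]
}}

```text
time_s: 13.85
position: [0.548, 0.1726, 0.1006]
tcp_rot: [[0.289, -0.957, 0.0], [-0.957, -0.289, 0.0], [0.0, -0.0, -1.0]]
force: [-0.0, 0.6, -4.3]
opening: 0.457
```

Not touching the floor yet; I'll lower it in small steps.

Request:
{"op": "play_rows", "data": {
  "series": [
    {"tx": 0.0, "ty": 0.0, "tz": -0.001, "turn": 0.0},
    {"tx": 0.0, "ty": 0.0, "tz": 0.0, "turn": 0.0},
    {"tx": 0.0, "ty": 0.0, "tz": 0.0, "turn": 0.0}
  ]
}}

```text
time_s: 14.15
position: [0.5481, 0.1726, 0.1002]
tcp_rot: [[0.289, -0.957, 0.0], [-0.957, -0.289, 0.0], [0.0, -0.0, -1.0]]
force: [-0.7, 0.2, 0.1]
opening: 0.459
```

```bash
python3 - <<'E'
from rig import bot,vision
from h import *
import cv2
s=bot.read_state();print(s["position"],s["force"],s["moment"])
a=vision.capture("scene")["pixels"]
im=cv2.resize(a[175:260,365:445],None,fx=7,fy=7,interpolation=cv2.INTER_CUBIC)
cv2.imwrite("pics/k9.png",im)
E
```

```text
[0.54805706 0.17260188 0.10024297] [-0.71035012  0.23770243  0.13266431] [-0.026782    0.10717695  0.01889912]
```

View pics/k9.png

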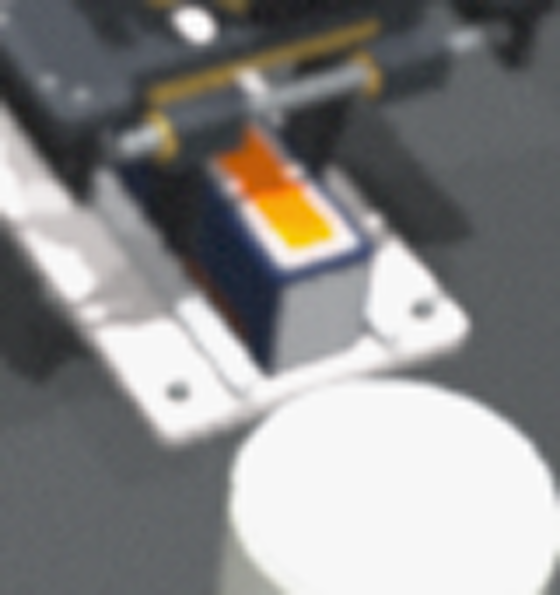

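Request:
{"op": "play_rows", "data": {
  "series": [
    {"tx": -0.006, "ty": -0.0015, "tz": 0.0, "turn": 0.0},
    {"tx": -0.006, "ty": -0.0015, "tz": 0.0, "turn": 0.0},
    {"tx": -0.006, "ty": -0.0015, "tz": 0.0, "turn": 0.0},
    {"tx": -0.006, "ty": -0.0015, "tz": 0.0, "turn": 0.0},
    {"tx": 0.0, "ty": 0.0, "tz": 0.0, "turn": 0.0},
    {"tx": 0.0, "ty": 0.0, "tz": 0.0, "turn": 0.0}
  ]
}}

```text
time_s: 14.8
position: [0.5282, 0.1676, 0.1002]
tcp_rot: [[0.289, -0.957, -0.001], [-0.957, -0.289, -0.0], [0.0, 0.001, -1.0]]
force: [-0.8, -0.7, 5.3]
opening: 0.46
```

```bash
cat > st.py <<'E'
from rig import bot
import numpy as np
s=bot.read_state();u=np.array([-.957,-.2907,0]);v=np.array([.2907,-.957,0]);p=s["position"]-[.399,.127,0]
print("t",s["time_s"],"fx",.08+p@u,"fy",p@v,"z",p[2],"F along",s["force"]@u,"lat",s["force"]@v,"z",s["force"][2],"M",s["moment"].round(2),"op",s["opening"])
E
python3 st.py
```

```text
t 14.8 fx -0.055441672287253926 fy -0.0013100242776897806 z 0.10021596472672041 F along 0.9426144725510003 lat 0.421667301358636 z 5.290074783257772 M [-0.23  0.03  0.05] op 0.4602836341760476
```

Request:
{"op": "play_rows", "data": {
  "series": [
    {"tx": -0.003, "ty": -0.0009, "tz": 0.0004, "turn": 0.0},
    {"tx": -0.003, "ty": -0.0009, "tz": 0.0, "turn": 0.0},
    {"tx": -0.003, "ty": -0.0009, "tz": 0.0, "turn": 0.0},
    {"tx": -0.003, "ty": -0.0009, "tz": 0.0, "turn": 0.0},
    {"tx": 0.0, "ty": 0.0, "tz": 0.0, "turn": 0.0},
    {"tx": 0.0, "ty": 0.0, "tz": 0.0, "turn": 0.0}
  ]
}}

```text
time_s: 15.4
position: [0.5196, 0.165, 0.1002]
tcp_rot: [[0.289, -0.957, 0.001], [-0.957, -0.289, 0.0], [0.0, -0.001, -1.0]]
force: [2.8, 2.3, 0.9]
opening: 0.454
```

```bash
python3 st.py
```

```text
t 15.4 fx -0.04648642286485159 fy -0.001260640029636859 z 0.10022861208025759 F along -3.3634273264666503 lat -1.3593132816736104 z 0.9224654546622253 M [ 0.12 -0.59 -0.  ] op 0.4539756382203401
```

Request:
{"op": "play_rows", "data": {
  "series": [
    {"tx": -0.003, "ty": -0.0009, "tz": 0.0, "turn": 0.0},
    {"tx": -0.003, "ty": -0.0009, "tz": 0.0, "turn": 0.0},
    {"tx": -0.003, "ty": -0.0009, "tz": 0.0, "turn": 0.0},
    {"tx": 0.0, "ty": 0.0, "tz": 0.0, "turn": 0.0},
    {"tx": 0.0, "ty": 0.0, "tz": 0.0, "turn": 0.0},
    {"tx": 0.0, "ty": 0.0, "tz": 0.0, "turn": 0.0}
  ]
}}

```text
time_s: 16.0
position: [0.5127, 0.1628, 0.1003]
tcp_rot: [[0.289, -0.957, 0.002], [-0.957, -0.289, 0.0], [0.0, -0.002, -1.0]]
force: [4.6, 2.1, -0.9]
opening: 0.456
```

```bash
python3 st.py; python3 - <<'E'
from rig import bot,vision
import cv2
a=vision.capture("scene")["pixels"]
cv2.imwrite("pics/m1.png",cv2.resize(a[130:250,330:450],None,fx=5,fy=5,interpolation=cv2.INTER_CUBIC))
E
```

```text
t 16.0 fx -0.03926421700467159 fy -0.001222494188100105 z 0.10025596159696756 F along -5.049898532114722 lat -0.6517274412869153 z -0.8822181398866844 M [ 0.24 -0.73  0.04] op 0.4559388109541616
```

View pics/m1.png

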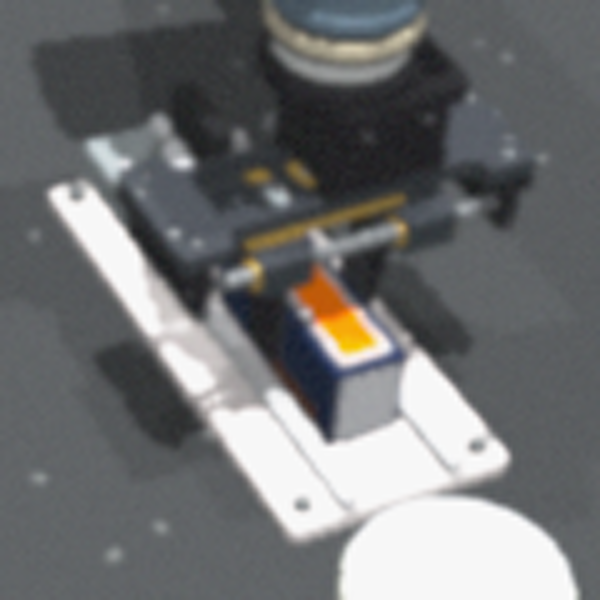

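Request:
{"op": "play_rows", "data": {
  "series": [
    {"tx": -0.0012, "ty": -0.0004, "tz": -0.0003, "turn": 0.0},
    {"tx": -0.0012, "ty": -0.0004, "tz": 0.0, "turn": 0.0},
    {"tx": -0.0012, "ty": -0.0003, "tz": 0.0, "turn": 0.0},
    {"tx": 0.0, "ty": 0.0, "tz": 0.0, "turn": 0.0},
    {"tx": 0.0, "ty": 0.0, "tz": 0.0, "turn": 0.0}
  ]
}}

```text
time_s: 16.55
position: [0.511, 0.1622, 0.1004]
tcp_rot: [[0.288, -0.958, 0.005], [-0.958, -0.288, 0.001], [0.001, -0.005, -1.0]]
force: [6.0, 2.5, 0.4]
opening: 0.461
```

```bash
python3 st.py
```

```text
t 16.55 fx -0.03742493774335891 fy -0.0011685295357889607 z 0.1004059886874531 F along -6.484193231456233 lat -0.690577793437255 z 0.39167406244685343 M [ 0.49 -0.92 -0.04] op 0.460943601020702
```

Request:
{"op": "play_rows", "data": {
  "series": [
    {"tx": -0.0012, "ty": -0.0004, "tz": 0.0, "turn": 0.0},
    {"tx": 0.0, "ty": 0.0, "tz": 0.0, "turn": 0.0},
    {"tx": 0.0, "ty": 0.0, "tz": 0.0, "turn": 0.0}
  ]
}}

```text
time_s: 16.85
position: [0.5102, 0.162, 0.1004]
tcp_rot: [[0.288, -0.958, 0.006], [-0.958, -0.288, 0.001], [0.0, -0.006, -1.0]]
force: [6.0, 2.7, 0.3]
opening: 0.456
```

```bash
python3 st.py
```

```text
t 16.85 fx -0.0366232559572134 fy -0.0011381395081171176 z 0.10043529995754401 F along -6.533296833709294 lat -0.8604622931529368 z 0.27494953683700474 M [ 0.51 -0.99 -0.04] op 0.45567561302322185
```

Request:
{"op": "play_rows", "data": {
  "series": [
    {"tx": -0.0012, "ty": -0.0004, "tz": 0.0, "turn": 0.0},
    {"tx": 0.0, "ty": 0.0, "tz": 0.0, "turn": 0.0},
    {"tx": 0.0, "ty": 0.0, "tz": 0.0, "turn": 0.0}
  ]
}}

```text
time_s: 17.15
position: [0.5094, 0.1617, 0.1005]
tcp_rot: [[0.288, -0.958, 0.006], [-0.958, -0.288, 0.001], [0.001, -0.006, -1.0]]
force: [6.8, 4.1, 0.1]
opening: 0.457
```

```bash
python3 st.py
```

```text
t 17.15 fx -0.035761374727062145 fy -0.0010939817242671193 z 0.10047314045270957 F along -7.645642480549609 lat -1.9208996066423776 z 0.11578776713629302 M [ 0.5  -1.06 -0.1 ] op 0.4568323468814275
```

Request:
{"op": "play_rows", "data": {
  "series": [
    {"tx": -0.0012, "ty": -0.0004, "tz": 0.0, "turn": 0.0},
    {"tx": 0.0, "ty": 0.0, "tz": 0.0, "turn": 0.0},
    {"tx": 0.0, "ty": 0.0, "tz": 0.0, "turn": 0.0}
  ]
}}

```text
time_s: 17.45
position: [0.5086, 0.1614, 0.1005]
tcp_rot: [[0.288, -0.958, 0.006], [-0.958, -0.288, 0.001], [0.001, -0.006, -1.0]]
force: [6.6, 3.4, -0.3]
opening: 0.458
```

```bash
python3 st.py; python3 - <<'E'
from rig import bot,vision
import cv2,numpy as np
a=vision.capture("scene")["pixels"];b=vision.capture("top")["pixels"]
cv2.imwrite("pics/m2.png",np.hstack([cv2.resize(a[130:250,330:450],None,fx=4,fy=4,interpolation=cv2.INTER_CUBIC),cv2.resize(b[180:300,220:300],None,fx=4,fy=4,interpolation=cv2.INTER_CUBIC)]))
E
```

```text
t 17.45 fx -0.03491557333455246 fy -0.0010966757955930368 z 0.10050852275081351 F along -7.315372888147409 lat -1.3445153313781972 z -0.2643272457223262 M [ 0.52 -1.03 -0.06] op 0.4583283364945353
```

View pics/m2.png

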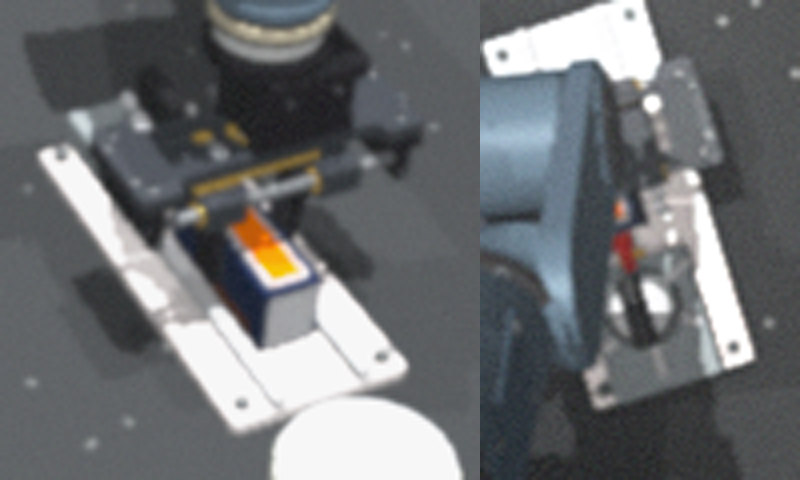

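Request:
{"op": "play_rows", "data": {
  "series": [
    {"tx": -0.0012, "ty": -0.0004, "tz": 0.0, "turn": 0.0},
    {"tx": 0.0, "ty": 0.0, "tz": 0.0, "turn": 0.0},
    {"tx": 0.0, "ty": 0.0, "tz": 0.0, "turn": 0.0}
  ]
}}

```text
time_s: 17.85
position: [0.5078, 0.1611, 0.1005]
tcp_rot: [[0.288, -0.958, 0.007], [-0.958, -0.288, 0.001], [0.0, -0.007, -1.0]]
force: [6.2, 2.9, -0.4]
opening: 0.456
```

```bash
python3 st.py
```

```text
t 17.85 fx -0.034031876697171934 fy -0.0010487222261334375 z 0.10054909731445252 F along -6.808877547045938 lat -0.9850202868702197 z -0.3598703121114364 M [ 0.65 -1.09 -0.  ] op 0.4556075692628486
```

Request:
{"op": "play_rows", "data": {
  "series": [
    {"tx": -0.0012, "ty": -0.0004, "tz": 0.0, "turn": 0.0},
    {"tx": 0.0, "ty": 0.0, "tz": 0.0, "turn": 0.0},
    {"tx": 0.0, "ty": 0.0, "tz": 0.0, "turn": 0.0}
  ]
}}

```text
time_s: 18.15
position: [0.5074, 0.161, 0.1006]
tcp_rot: [[0.288, -0.958, 0.008], [-0.958, -0.288, 0.002], [0.001, -0.008, -1.0]]
force: [7.9, 3.6, -0.6]
opening: 0.455
```

```bash
python3 st.py
```

```text
t 18.15 fx -0.0336311077000566 fy -0.0010332050572719788 z 0.10057878482090415 F along -8.560676399574556 lat -1.1575850375872465 z -0.5920263853683413 M [ 0.75 -1.17 -0.06] op 0.455044161894259
```

Request:
{"op": "play_rows", "data": {
  "series": [
    {"tx": -0.0012, "ty": -0.0004, "tz": 0.0, "turn": 0.0},
    {"tx": 0.0, "ty": 0.0, "tz": 0.0, "turn": 0.0},
    {"tx": 0.0, "ty": 0.0, "tz": 0.0, "turn": 0.0},
    {"tx": 0.0, "ty": 0.0, "tz": 0.0, "turn": 0.0}
  ]
}}

```text
time_s: 18.55
position: [0.5073, 0.1609, 0.1007]
tcp_rot: [[0.287, -0.958, 0.01], [-0.958, -0.287, 0.002], [0.001, -0.01, -1.0]]
force: [8.1, 4.9, -1.5]
opening: 0.459
```

```bash
python3 st.py
```

```text
t 18.55 fx -0.03349842341586412 fy -0.0009709906546648285 z 0.10072018446050121 F along -9.124578112866667 lat -2.327337787505748 z -1.5002834254189321 M [ 0.85 -1.45 -0.13] op 0.4592779002894218
```

Request:
{"op": "play_rows", "data": {
  "series": [
    {"tx": -0.0012, "ty": -0.0004, "tz": -0.0004, "turn": 0.0},
    {"tx": 0.0, "ty": 0.0, "tz": 0.0, "turn": 0.0},
    {"tx": 0.0, "ty": 0.0, "tz": 0.0, "turn": 0.0},
    {"tx": 0.0, "ty": 0.0, "tz": 0.0, "turn": 0.0},
    {"tx": 0.0, "ty": 0.0, "tz": 0.0, "turn": 0.0}
  ]
}}

```text
time_s: 19.05
position: [0.5072, 0.1608, 0.1007]
tcp_rot: [[0.287, -0.958, 0.012], [-0.958, -0.287, 0.003], [0.001, -0.013, -1.0]]
force: [9.9, 5.4, -0.2]
opening: 0.457
```

```bash
python3 st.py; python3 - <<'E'
from rig import bot,vision
import cv2,numpy as np
a=vision.capture("scene")["pixels"];b=vision.capture("top")["pixels"]
cv2.imwrite("pics/m3.png",np.hstack([cv2.resize(a[150:230,350:430],None,fx=5,fy=5,interpolation=cv2.INTER_CUBIC),cv2.resize(b[215:275,235:290],None,fx=7.27,fy=6.6667,interpolation=cv2.INTER_CUBIC)]))
E
python3 st.py
```

```text
t 19.05 fx -0.03338143097784839 fy -0.0009261321490964169 z 0.10074750926305087 F along -11.084426196647772 lat -2.3040655363533373 z -0.1841316019683228 M [ 1.06 -1.52 -0.17] op 0.4573578247729752
t 19.15 fx -0.03333862214072178 fy -0.0009097425114792668 z 0.10072897676254412 F along -11.064296664320633 lat -2.4748234577367505 z -0.05114993021471087 M [ 1.04 -1.46 -0.14] op 0.4604561301738121
```

View pics/m3.png

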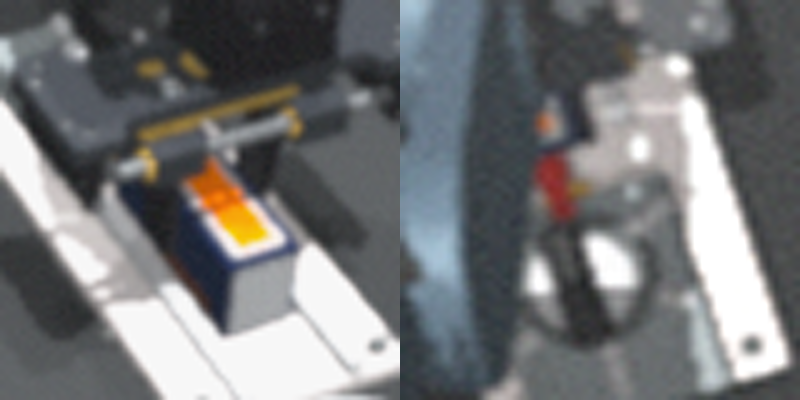

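Request:
{"op": "play_rows", "data": {
  "series": [
    {"tx": 0.0, "ty": 0.0, "tz": 0.0, "turn": 0.0},
    {"tx": 0.0, "ty": 0.0, "tz": 0.0, "turn": 0.0},
    {"tx": 0.0, "ty": 0.0, "tz": 0.0, "turn": 0.0},
    {"tx": 0.0, "ty": 0.0, "tz": 0.0, "turn": 0.0},
    {"tx": 0.0, "ty": 0.0, "tz": 0.0, "turn": 0.0}
  ]
}}

```text
time_s: 19.65
position: [0.5071, 0.1608, 0.1007]
tcp_rot: [[0.287, -0.958, 0.012], [-0.958, -0.287, 0.003], [0.001, -0.012, -1.0]]
force: [10.3, 6.6, 0.4]
opening: 0.457
```

```bash
python3 st.py; python3 -c "
from rig import bot
print(bot.hand_in())"
```

```text
t 19.65 fx -0.0333177681585624 fy -0.0009207153052188717 z 0.1007282258479642 F along -11.81374340350066 lat -3.338978298524997 z 0.43709747865968634 M [ 1.08 -1.43 -0.14] op 0.45656906677061865
the job is handed in; nothing more can be done
None
```

The job is handed in at 19.65 s, with the gripper still holding the dark blue housing against the red stop.

**Turret:** I turned it one click (60°) clockwise by the black knob. The top picture afterwards showed the red stop pointing straight along the channel.

**Housing:** I laid it in the channel, amber lens up, and slid it against the plunger until it stopped moving. The last checks showed:
- **Contact:** the grip point stayed still (about 0.1 mm or less) while I commanded about 2 mm more. The push rose from about 7 N on the plunger to 11–12 N, which leaves roughly 4–5 N on the stop. The top picture shows the red tip touching the housing's end.
- **Grip:** the opening reads 0.457, which matches the 40 mm width.

**Small disagreements:**
- The tool leans about 0.7° under the push, so the housing may lean slightly too. I did not measure the housing's own tilt.
- The grip point is about 1 mm past the nominal seat, which is within the error of my position estimates.
- There is a side force of about 3 N, possibly light rail contact or an error in my fixture angle.

I did not touch the other things on the bench, and saw none of them move in the close-up pictures. I did not take a last full picture of the bench to check.

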